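Sort two V-blocks at a height gauge and key them into a carving cradle

TASK

Set up the carving cradle for the tapered leg: its two V-blocks look alike, but one is 6 mm taller. Before seating either, hold one upright right down at the worktop and push an end lightly against the height gauge, in under its steel ledge, to feel whether it passes or is stopped. Then seat both blocks in the bed, fully down over its keys, the lower block in the station beside the upright headboard and the taller one in the other, let go of them, and leave the mallet and tape measure where they are.

Things in the scene. Friction and masses are not known exactly. Their poses are not given: they have to be found in the camera images.
- block_a: Pale wooden V-block standing loose and upright: 140 mm long (x), 40 mm thick (y, grip it across this, 48 mm up), 0.3 kg; V-groove 44 mm wide, 18 mm deep across the top's middle, ends of the top flat. One block is 80 mm tall, the other 86; names do not tell which. Key notch through the underside: 20 mm wide, 13 mm deep, centred at x = +0.032. Origin: centre of the underside.
- block_b: The other V-block, alike but for its height (80 or 86 mm): 140 mm along x, 40 mm thick along y, the same key notch on the +x side of its underside, origin at the centre of the underside.
- gauge: Height gauge fixed to the worktop: wooden upright 120 mm wide (y), 112 mm tall; a steel ledge 100 mm wide, 6 mm thick sticks out 22 mm from its front face to -x, its underside 83 mm above the worktop. Origin: on the worktop below the middle of that face (x = 0). A block pushed end-on along +x stops with its end at x = -0.022 if it is the tall one, at x = 0 if it is the low one.
- bed: Bed of the cradle, fixed: plywood board 180 mm (x) by 330 mm (y) by 15 mm. Origin: centre of its underside. V-blocks lie in it with their long side along the bed's x axis. A black cable, 8 mm thick, fixed, runs across the worktop between the bed and the gauge: lift over it.
- station_a (a point): Floor centre of the station at bed y = +0.075, on the board's top, 15 mm above the worktop; axes as the bed's. Cheeks 10 mm high, 150 mm long run along x on both sides, 46 mm apart; a key 14 mm wide along x, 10 mm high crosses it at x = +0.032. A block whose +x is along the bed's +x straddles the key (3 mm play each way) and sits flat; turned end for end it rides on the key.
- station_b (a point): The like station at bed y = -0.075, with the same cheeks and key.
- headboard: Upright wooden board with a rounded top, 120 mm wide, 18 mm thick, 80 mm high above the bed, fixed at one end of it (bed y = +0.155 or -0.155: the end varies), 80 mm from the middle of the station beside it. A flat strip 10 mm high closes the other end. Origin: centre of its underside.
- mallet: Wooden mallet, 231 mm long, 60 mm high, lying loose: to be left alone.
- tape_measure: Yellow pocket tape measure, 38 x 83 x 60 mm, standing loose: to be left alone.

How it is judged (in metres and radians):
On the way, in this order (a step that is already met when the one before it is completed fails the run):
1. one V-block, held upright and within 8 mm of the worktop, is pushed end-on at the front of the gauge: it presses on the gauge, or its end passes at least 7 mm under the ledge ((((contact force between block_a and gauge above 0.3 N or x of block_a in the frame of gauge above -0.085 m) and height (world z) of block_a below 0.008 m and angle between block_a's own z axis and vertical below 0.15 rad and x of block_a in the frame of gauge between -0.12 and -0.05 m and y of block_a in the frame of gauge between -0.06 and 0.06 m) or ((contact force between block_b and gauge above 0.3 N or x of block_b in the frame of gauge above -0.085 m) and height (world z) of block_b below 0.008 m and angle between block_b's own z axis and vertical below 0.15 rad and x of block_b in the frame of gauge between -0.12 and -0.05 m and y of block_b in the frame of gauge between -0.06 and 0.06 m))).
2. after that, the first V-block is seated in its right station ((((horizontal distance between block_a and station_a below 0.006 m or horizontal distance between block_a and station_b below 0.006 m) and ((z of block_a_c3 in the frame of block_a below 0.0734 m and horizontal distance between block_a and headboard below 0.12 m) or (z of block_a_c3 in the frame of block_a above 0.0734 m and horizontal distance between block_a and headboard above 0.19 m)) and z of block_a in the frame of bed between 0.012 and 0.018 m and angle between block_a's own z axis and vertical below 0.03 rad and angle between the x axis of block_a and the x axis of bed, either way round below 0.06 rad) or ((horizontal distance between block_b and station_a below 0.006 m or horizontal distance between block_b and station_b below 0.006 m) and ((z of block_b_c3 in the frame of block_b below 0.0734 m and horizontal distance between block_b and headboard below 0.12 m) or (z of block_b_c3 in the frame of block_b above 0.0734 m and horizontal distance between block_b and headboard above 0.19 m)) and z of block_b in the frame of bed between 0.012 and 0.018 m and angle between block_b's own z axis and vertical below 0.03 rad and angle between the x axis of block_b and the x axis of bed, either way round below 0.06 rad))), for 0.2 s.
At the end, for the whole second after the job is handed in: Both V-blocks at rest, let go, down on the bed board (within 3 mm; upright 0.03, along the bed 0.06 rad; within 6 mm of a station's middle): the 80 mm one beside the headboard, the 86 mm one in the other station. Mallet, tape within 30 mm of their starts ((horizontal distance between block_a and station_a below 0.006 m or horizontal distance between block_a and station_b below 0.006 m) and ((z of block_a_c3 in the frame of block_a below 0.0734 m and horizontal distance between block_a and headboard below 0.12 m) or (z of block_a_c3 in the frame of block_a above 0.0734 m and horizontal distance between block_a and headboard above 0.19 m)) and z of block_a in the frame of bed between 0.012 and 0.018 m and angle between each of block_a, block_b's own z axis and vertical below 0.03 rad and angle between the x axis of each of block_a, block_b and the x axis of bed, either way round below 0.06 rad and (horizontal distance between block_b and station_a below 0.006 m or horizontal distance between block_b and station_b below 0.006 m) and ((z of block_b_c3 in the frame of block_b below 0.0734 m and horizontal distance between block_b and headboard below 0.12 m) or (z of block_b_c3 in the frame of block_b above 0.0734 m and horizontal distance between block_b and headboard above 0.19 m)) and z of block_b in the frame of bed between 0.012 and 0.018 m and linear speed of each of block_a, block_b below 0.01 m/s and contact force between the fingers and block_a below 0.2 N and contact force between the fingers and block_b below 0.2 N and distance of each of mallet, tape_measure from where it was at the start of the episode below 0.03 m); the robot touches nothing.
It fails at once if a bystander (mallet, tape measure) is pushed more than 30 mm (distance of any of mallet, tape_measure from where it was at the start of the episode above 0.03 m).
It fails at once if a block or the hand is rammed against the gauge (more than 40 N) (contact force between anything else and gauge above 40 N).
It also fails if it takes over 64 s, if anything falls off the work surface, if the arm or the gripper's body presses on something with over 40 N, if the wrist force passes 120 N, or if a joint passes its speed limit or range.

ROBOT

A 6-joint arm with a two-finger parallel gripper is mounted at the origin on a cart in front of the work surface, level with it; the furniture and walls round the work are solid. World frame = base frame: x ahead of the robot, y to its left, z up, the work surface at z = 0. Lengths are in m, angles in degrees, forces in N, time in s.
With the tool pointing down it reaches from about 0.375 to 0.925 m from the base axis. Payload 5.7 kg.
Tool frame: the origin (TCP) lies at the very end of the fingers, on their centre line; the grasp point (between the pads) lies 19 mm behind it (robot.grip_point_offset is the distance from the TCP to the grasp point, in m); z points along the fingers, y is the line along which they close (so a half turn about z gives the same grasp; the last joint's range is limited). The gripper opens to 85 mm and grips with 20 to 120 N. Pads are 22 mm wide; open, the fingers measure 114 mm over their backs; the gripper's body (76 mm by 85 mm) begins 54 mm behind the grasp point. The pads swing forward as they close: fully open they stand 13 mm farther back than shut.
Start: joints at [61.931, 20.558, 86.54, -0, 72.909, -6.595], TCP at [0.22, 0.558, 0.231] pointing down, gripper open.
Joint ranges: [-170.27, 170.27], [-57.76, 135], [12.27, 136.19], [-55.21, 235.2], [11.17, 155.16], [-170.74, 170.74]. Speed limits (degrees/s): [136.94, 136.94, 180, 180, 180, 180].

INTERFACE

Orientations are given as [roll, pitch, yaw] about the fixed x, y, z axes, in that order (R = Rz(yaw) Ry(pitch) Rx(roll)).
In Python, from station import sense, optics, ticket, robot gives the robot as it stands. The module is installed in compiled form; this text tells all that it offers.
- The arm moves only by the tool servo_tool, never from a script. Its argument "plan" is a list of rows, each a list of 7 numbers: the shift along the world's x, y, z in m, then the turn, a rotation vector about the world's x, y, z in degrees, then the closure, from 0 (fully open) to 1 (shut). A call has 1 to 5 rows; each row is the pose to reach, as a shift and turn from the pose commanded when the call began; what a row does not reach only later rows make up. A row lasts 1/12 s, in which the tool goes at most 41.7 mm and 7.16 degrees, less where a joint would pass 70% of its speed; a pose out of reach is approached as far as the arm can. A call with a gripper value outside its range is refused whole. The fingers move at their own pace and stop on an object; "force" is the grip in N (left out, the last holds). Time passes only in rows, so rows that repeat a pose let the fingers close. It gives the time, the measured TCP pose, the force, the opening and the grip force at its end, in the units of the state.
- sense(): the state, without advancing time (a new reading comes with each control period).
- optics.grab_frame(name): name is "side" or "top" or "wrist"; returns a dict with "image" (480x640x3 uint8, red, green, blue), "depth" (480x640 float32, m along the optical axis (not along the pixel's ray), 0 where there is no reading), "fx", "fy", "cx", "cy" (pixels), "k1" (the pictures are not rectified: a ray, as slopes to the right and down, at radius r is drawn at 1 + k1 r^2 times it, then the intrinsics apply), "origin" and "orientation" of the camera in the world. Camera axes: x right, y down, z forward; pixel columns grow to the right and rows downward; lengths in m; the calibration is good to about 2 mm. A picture is of the moment at which its call begins.
- ticket.job_done(): hands the job in; it is judged then, once.
The state is a dict: "time": time; "joint_pos": joint angles; "dq": joint speeds; "effort": joint torques, N m; "eef_pos": TCP position; "tool_rot": TCP orientation; "wrist_force": force on the tool from outside, world axes, zero at the start; "moment": the same for the moment, N m; "gripper_width": finger opening in m; "gripper_force": force on a finger pad.
Only numpy, scipy, OpenCV 4.12 (cv2) and the standard library are available. Lean on these libraries where they do the work, as an engineer would, in place of code of your own. Each camera call takes 0.05 s, during which the arm holds its last target. There are 200 camera calls.

## Working session

There is one attempt and no reset: what is moved stays moved. The work goes in short steps, Python scripts to look and compute and a tool call to move; the robot and the scene stay as the last step left them, time stands still between calls to the robot, and variables do not carry over. Pictures are saved under pics/ and viewed, at most 10 in all, crops included, and the job is handed in when it is done.

Besides the shell and the picture viewer there is one more tool, called after "Emit:" in YAML: its name, and indented under it one key for each argument. servo_tool: Moves the arm, as the interface text tells. Its arguments: {"type":"object","properties":{"plan":{"type":"array"},"force":{"type":"number"}},"required":["plan"]}

```bash
mkdir -p pics; cat > h.py <<'E'
from station import sense, optics, ticket, robot
import numpy as np, cv2
from scipy.spatial.transform import Rotation as R
def rot(o):
    o=np.array(o,float)
    if o.shape==(3,3): return o
    if o.size==4: return R.from_quat(o).as_matrix()
    return R.from_euler('xyz',o,degrees=True).as_matrix()
def cloud(f):
    h,w=f['depth'].shape
    u,v=np.meshgrid(np.arange(w),np.arange(h))
    K=np.array([[f['fx'],0,f['cx']],[0,f['fy'],f['cy']],[0,0,1]],float)
    p=cv2.undistortPoints(np.stack([u,v],-1).reshape(-1,1,2).astype(float),K,np.array([f['k1'],0,0,0],float)).reshape(h,w,2)
    d=f['depth'][...,None]
    P=np.concatenate([p*d,d],-1)@rot(f['orientation']).T+np.array(f['origin'])
    P[f['depth']==0]=np.nan
    return P
def save(f,n): cv2.imwrite('pics/'+n,f['image'][...,::-1])
E
python3 - <<'E'
from h import *
for n in('top','side'):
    f=optics.grab_frame(n); save(f,n+'0.png'); np.savez(n+'0.npz',P=cloud(f),im=f['image'])
    print(n,f['fx'],f['k1'],f['origin'],f['orientation'])
print(sense(),robot.grip_point_offset)
E
```

```text
top 498.1909948798472 -0.032473460045880954 [0.45228156 0.0182133  1.40373312] [-1.76986236e+02 -1.63710834e-01 -8.97836757e+01]
side 573.3632277990798 -0.12487991979108998 [ 0.34610635 -1.20470318  0.86868319] [-123.0841697    -0.3772519    -7.75567913]
{'time': 0.1, 'joint_pos': array([ 6.19294336e+01,  2.05924087e+01,  8.65904328e+01,  5.39143039e-04,
        7.29093674e+01, -6.59706137e+00]), 'dq': array([-0.09939987, -0.19578615, -0.15454585, -0.06220746,  0.0934369 ,
        0.04164176]), 'effort': array([-6.37269713e-04, -5.28653276e+01, -2.79349494e+01, -4.66177935e-04,
        4.92630905e-03,  4.20662502e-05]), 'eef_pos': array([0.2193892 , 0.55781679, 0.23056782]), 'tool_rot': array([-1.79908461e+02, -1.11052035e-02,  1.58526327e+02]), 'wrist_force': array([ 1.4185581 , -0.86811839,  0.06968585]), 'moment': array([-0.01197032,  0.01859818, -0.05331069]), 'gripper_force': 0.0, 'gripper_width': 0.08522061162078784} 0.0187
```

View pics/top0.png

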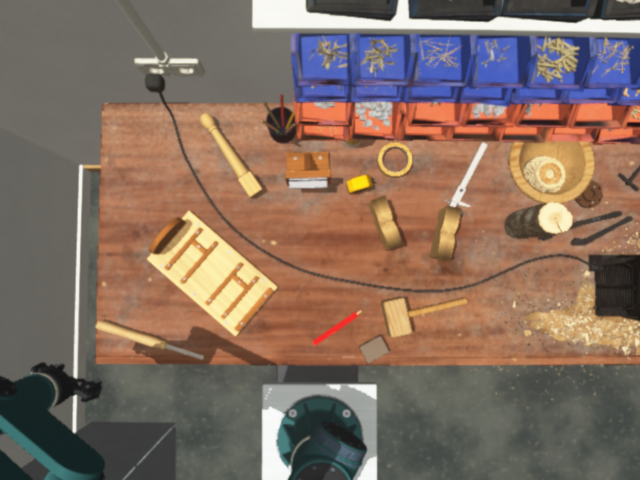

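View pics/side0.png

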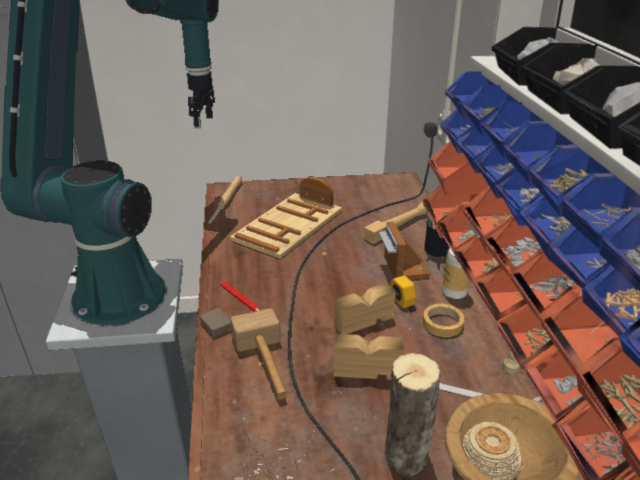

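The top view shows the bed at (213,270) with the headboard on its upper-left end and the gauge at (308,168) with its ledge facing the robot. The blocks are at (386,222) and (447,232), the tape at (360,183) and the mallet at (400,315).

The side view shows both blocks at (365,310) and (368,355). Next I'll measure them, and zoom in on the notches and keys.

```bash
python3 - <<'E'
from h import *
t=np.load('top0.npz');s=np.load('side0.npz')
a=cv2.resize(t['im'][195:345,140:290],(400,400),interpolation=cv2.INTER_CUBIC)
b=cv2.resize(s['im'][280:390,315:415],(364,400),interpolation=cv2.INTER_CUBIC)
cv2.imwrite('pics/c1.png',np.hstack([a,b])[...,::-1])
P=t['P']
tab=P[230:300,480:560,2];print('table z',np.nanmedian(P[320:350,270:310,2]),np.nanmedian(P[265:280,420:440,2]))
def rect(u0,u1,v0,v1,z0,z1,n):
    q=P[v0:v1,u0:u1].reshape(-1,3);q=q[(q[:,2]>z0)&(q[:,2]<z1)]
    r=cv2.minAreaRect(q[:,:2].astype(np.float32)); print(n,len(q),np.round(r[0],4),np.round(r[1],4),round(r[2],1),'z95',np.round(np.percentile(q[:,2],[50,90,97]),4)); print(np.round(cv2.boxPoints(r),3).tolist())
rect(360,410,190,260,.05,.11,'b1');rect(425,475,195,270,.05,.11,'b2')
rect(280,340,145,192,.075,.13,'gauge');rect(280,340,175,192,.07,.1,'ledge')
rect(140,290,205,345,.008,.04,'bed');rect(140,200,205,270,.05,.12,'head')
rect(340,375,170,195,.03,.1,'tape');rect(375,420,290,345,.03,.1,'mallet')
E
```

```text
table z 0.00039945725234225016 8.077676558648772e-05
b1 855 [ 0.5955 -0.1767] [0.1401 0.0421] 20.0 z95 [0.0784 0.083  0.0847]
[[0.5220000147819519, -0.1809999942779541], [0.5370000004768372, -0.2199999988079071], [0.6679999828338623, -0.17299999296665192], [0.6539999842643738, -0.13300000131130219]]
b2 942 [ 0.5688 -0.3415] [0.0429 0.1411] 77.8 z95 [0.084  0.0884 0.0901]
[[0.4950000047683716, -0.3479999899864197], [0.6330000162124634, -0.37700000405311584], [0.6420000195503235, -0.33500000834465027], [0.5040000081062317, -0.3059999942779541]]
gauge 788 [0.7187 0.035 ] [0.0667 0.1191] 2.1 z95 [0.1069 0.114  0.1161]
[[0.6830000281333923, 0.09300000220537186], [0.6880000233650208, -0.026000000536441803], [0.7540000081062317, -0.023000000044703484], [0.75, 0.09600000083446503]]
ledge 311 [0.6971 0.0352] [0.0238 0.1172] 2.3 z95 [0.0891 0.0934 0.098 ]
[[0.6830000281333923, 0.09300000220537186], [0.6880000233650208, -0.024000000208616257], [0.7110000252723694, -0.023000000044703484], [0.7070000171661377, 0.09399999678134918]]
bed 7739 [0.4542 0.2951] [0.3843 0.4184] 1.1 z95 [0.0163 0.0256 0
[... 221 characters left out ...]
6 z95 [0.0848 0.0959 0.098 ]
[[0.5059999823570251, 0.44999998807907104], [0.5979999899864197, 0.3720000088214874], [0.6110000014305115, 0.3880000114440918], [0.5189999938011169, 0.4659999907016754]]
tape 346 [ 0.7062 -0.1071] [0.0378 0.0689] 17.5 z95 [0.0571 0.0624 0.0644]
[[0.6779999732971191, -0.07999999821186066], [0.6980000138282776, -0.1459999978542328], [0.7350000143051147, -0.1340000033378601], [0.7139999866485596, -0.0689999982714653]]
mallet 961 [ 0.3292 -0.2208] [0.1261 0.1025] 0.7 z95 [0.0593 0.0634 0.0656]
[[0.26600000262260437, -0.17000000178813934], [0.2669999897480011, -0.27300000190734863], [0.3930000066757202, -0.2709999978542328], [0.3919999897480011, -0.16899999976158142]]
```

View pics/c1.png

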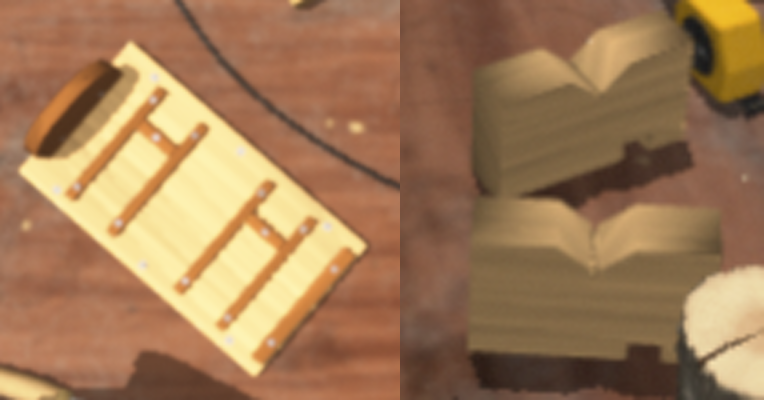

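The crop shows both key notches on the far (world +x) side. The bed's keys are at the upper-right end of the cheeks, so bed +x is about -40° yaw, and the headboard is at bed +y, next to station_a. Now I'll start moving toward the nearer block, b1, while refining the bed pose from the saved cloud.

Emit:
servo_tool:
  plan:
    - [0.018,-0.035,0,0,0,2,0]
    - [0.036,-0.07,0,0,0,4,0]
    - [0.054,-0.105,0,0,0,6,0]
    - [0.072,-0.14,0,0,0,8,0]
    - [0.09,-0.175,0,0,0,10,0]

```text
time: 0.52
eef_pos: [0.3097, 0.3815, 0.2309]
tool_rot: [-180.0, -0.0, 168.7]
wrist_force: [-0.5, 0.4, 0.8]
gripper_width: 0.0853
gripper_force: 0.0
```

Emit:
servo_tool:
  plan:
    - [0.018,-0.035,0,0,0,2,0]
    - [0.036,-0.07,0,0,0,4,0]
    - [0.054,-0.105,0,0,0,6,0]
    - [0.072,-0.14,0,0,0,8,0]
    - [0.09,-0.175,0,0,0,10,0]

```text
time: 0.93
eef_pos: [0.3998, 0.2065, 0.2311]
tool_rot: [-180.0, -0.0, 178.6]
wrist_force: [1.2, 0.6, -0.3]
gripper_width: 0.0854
gripper_force: 0.0
```

Emit:
servo_tool:
  plan:
    - [0.018,-0.035,0,0,0,2,0]
    - [0.036,-0.07,0,0,0,4,0]
    - [0.054,-0.105,0,0,0,6,0]
    - [0.072,-0.14,0,0,0,8,0]
    - [0.09,-0.175,0,0,0,10,0]

```text
time: 1.35
eef_pos: [0.4899, 0.0314, 0.2311]
tool_rot: [180.0, -0.0, -171.4]
wrist_force: [0.5, 0.8, 0.1]
gripper_width: 0.0855
gripper_force: 0.0
```

```bash
python3 - <<'E'
from h import *
P=np.load('top0.npz')['P']
m=(P[...,2]>.010)&(P[...,2]<.035)
w=np.zeros(m.shape,np.uint8);w[205:345,140:290]=m[205:345,140:290]
w=cv2.morphologyEx(w,cv2.MORPH_OPEN,np.ones((3,3),np.uint8))
n,l,st,c=cv2.connectedComponentsWithStats(w);i=1+np.argmax(st[1:,4]);print(st[i])
q=P[l==i];r=cv2.minAreaRect(q[:,:2].astype(np.float32));print(r,np.round(cv2.boxPoints(r),4).tolist())
# cheeks
d=P[(l==i)&(P[...,2]>.0205)]
c=np.array(r[0]);th=np.radians(-40.)
for a in(-38,-39,-40,-41,-42):
    th=np.radians(a);ex=np.array([np.cos(th),np.sin(th)]);ey=np.array([-ex[1],ex[0]])
    y=(d[:,:2]-c)@ey;h,_=np.histogram(y,np.arange(-.165,.166,.005));print(a,(h**2).sum(),h.tolist() if a==-40 else '')
E
```

```text
[ 148  212  129  124 7016]
((0.45812350511550903, 0.3022422790527344), (0.3297955095767975, 0.18120618164539337), 49.29750061035156) [[0.28189998865127563, 0.2363000065088272], [0.41929998993873596, 0.11810000240802765], [0.6342999935150146, 0.36820000410079956], [0.4970000088214874, 0.486299991607666]]
-38 102142 
-39 104724 
-40 107451 [54, 90, 97, 69, 0, 5, 4, 2, 4, 3, 5, 94, 95, 55, 13, 13, 10, 16, 13, 12, 12, 13, 42, 98, 88, 13, 6, 4, 4, 1, 6, 2, 4, 7, 4, 3, 4, 3, 5, 4, 20, 97, 89, 32, 14, 15, 16, 12, 14, 16, 10, 12, 75, 88, 65, 6, 5, 3, 2, 4, 3, 29, 40, 2, 3, 0]
-41 106345 
-42 102915
```

Emit:
servo_tool:
  plan:
    - [0.018,-0.035,0,0,0,2.5,0]
    - [0.036,-0.07,0,0,0,5,0]
    - [0.054,-0.105,0,0,0,7.5,0]
    - [0.072,-0.14,0,0,0,10,0]
    - [0.09,-0.175,0,0,0,11.4,0]

```text
time: 1.77
eef_pos: [0.5798, -0.1436, 0.2308]
tool_rot: [180.0, -0.0, -160.0]
wrist_force: [0.4, 1.0, 1.4]
gripper_width: 0.0854
gripper_force: 0.0
```

Emit:
servo_tool:
  plan:
    - [0.0156,-0.033,0,0,0,0,0]
    - [0.0156,-0.033,0,0,0,0,0]
    - [0.0156,-0.033,0,0,0,0,0]

```text
time: 2.02
eef_pos: [0.5955, -0.1766, 0.2304]
tool_rot: [180.0, -0.0, -160.2]
wrist_force: [0.5, -0.2, -0.4]
gripper_width: 0.0851
gripper_force: 0.0
```

```bash
python3 - <<'E'
from h import *
f=optics.grab_frame('wrist');save(f,'w1.png');P=cloud(f);print(sense()['eef_pos'],f['origin'])
z=P[...,2];m=((z>.066)&(z<.1)).astype(np.uint8)
n,l,st,c=cv2.connectedComponentsWithStats(m)
for i in range(1,n):
    if st[i,4]>400:
        q=P[l==i];r=cv2.minAreaRect(q[:,:2].astype(np.float32));print(st[i],np.round(r[0],4),np.round(r[1],4),r[2],np.nanpercentile(q[:,2],[80,95]))
print('table',np.nanmedian(z[(z<.01)&(z>-.02)]))
E
```

```text
[ 0.59472658 -0.17497256  0.23038162] [ 0.52425612 -0.20198084  0.3728784 ]
[  96    4   93  125 7041] [ 0.5338 -0.3346] [0.0415 0.0694] 77.58067321777344 [0.08613425 0.08683149]
[  47  106   98  110 6427] [ 0.6034 -0.3498] [0.0416 0.0698] 77.11415100097656 [0.08596193 0.08663282]
[ 293  132   57   90 4771] [ 0.5611 -0.1904] [0.0671 0.0401] 19.85687255859375 [0.08028445 0.08092383]
[ 296  229   52   86 4250] [ 0.6302 -0.1653] [0.0674 0.04  ] 20.04868507385254 [0.08015794 0.08073217]
[430 397  34  44 782] [ 0.715  -0.0218] [0.0141 0.0261] 50.78822326660156 [0.09367034 0.09841861]
table -0.0001403363927412471
```

View pics/w1.png

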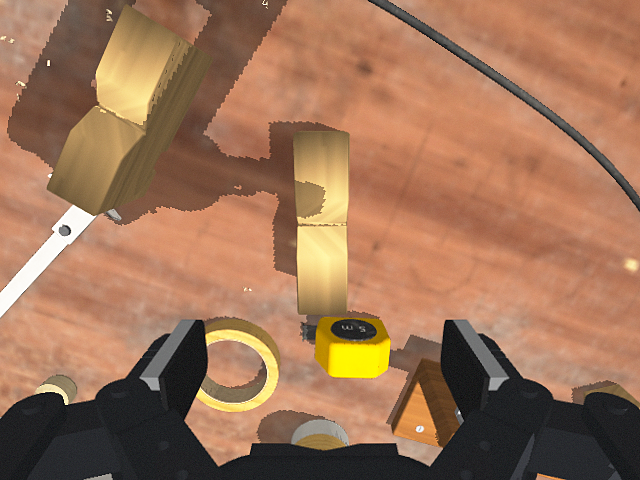

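The wrist view shows b1 centred at about (322,222) under the gripper and aligned with it. The tape is at (352,347), clear of the fingers. Depth gives b1 as 80 mm (low) and b2 as 86 mm. Descending to grip b1.

Emit:
servo_tool:
  plan:
    - [0,-0.001,-0.04,0,0,0,0]
    - [0,-0.001,-0.08,0,0,0,0]
    - [0,-0.001,-0.12,0,0,0,0]
    - [0,-0.001,-0.16,0,0,0,0]
    - [0,-0.001,-0.201,0,0,0,0]
  force: 50

```text
time: 2.48
eef_pos: [0.5945, -0.1738, 0.0293]
tool_rot: [180.0, 0.0, -160.0]
wrist_force: [-0.3, 0.4, -0.3]
gripper_width: 0.0855
gripper_force: 0.0
```

Emit:
servo_tool:
  plan:
    - [0,0,0,0,0,0,0.3]
    - [0,0,0,0,0,0,0.6]
    - [0,0,0,0,0,0,1]
    - [0,0,0,0,0,0,1]
    - [0,0,0,0,0,0,1]

```text
time: 2.9
eef_pos: [0.5977, -0.1764, 0.0336]
tool_rot: [-179.8, 0.3, -160.1]
wrist_force: [-0.2, -0.0, 4.4]
gripper_width: 0.0395
gripper_force: 51.7
```

Emit:
servo_tool:
  plan:
    - [0,0,0,0,0,0,1]
    - [0,0,0,0,0,0,1]
    - [0,0,0,0,0,0,1]

```text
time: 3.15
eef_pos: [0.5976, -0.1764, 0.0336]
tool_rot: [-179.8, 0.3, -160.1]
wrist_force: [0.3, 1.4, 8.8]
gripper_width: 0.0394
gripper_force: 52.0
```

Emit:
servo_tool:
  plan:
    - [0,0,0.04,0,0,0,1]
    - [-0.01,0,0.08,0,0,0,1]
    - [-0.025,0.03,0.1,0,0,-4,1]
    - [-0.025,0.07,0.1,0,0,-9,1]
    - [-0.025,0.11,0.1,0,0,-14,1]

```text
time: 3.57
eef_pos: [0.571, -0.0658, 0.1337]
tool_rot: [-179.9, 0.3, -174.5]
wrist_force: [0.3, 1.5, -4.4]
gripper_width: 0.0393
gripper_force: 52.9
```

Emit:
servo_tool:
  plan:
    - [0.005,0.035,0,0,0,-3.7,1]
    - [0.01,0.07,0,0,0,-3.7,1]
    - [0.015,0.098,-0.02,0,0,-3.7,1]
    - [0.022,0.098,-0.05,0,0,-3.7,1]
    - [0.022,0.098,-0.08,0,0,-3.7,1]

```text
time: 3.98
eef_pos: [0.5955, 0.0344, 0.0521]
tool_rot: [-180.0, 0.4, -177.6]
wrist_force: [1.2, -1.0, -4.3]
gripper_width: 0.0395
gripper_force: 52.9
```

```bash
python3 - <<'E'
from h import *
s=sense();print(s['eef_pos'],s['tool_rot'],s['wrist_force'])
f=optics.grab_frame('side');P=cloud(f);save(f,'s2.png')
f2=optics.grab_frame('wrist');save(f2,'w2.png');Q=cloud(f2)
cv2.imwrite('pics/c2.png',np.hstack([cv2.resize(f['image'][190:340,330:480],(400,400)),cv2.resize(f2['image'],(400,300)).repeat(1,0) if 0 else cv2.copyMakeBorder(cv2.resize(f2['image'],(400,300)),0,100,0,0,cv2.BORDER_CONSTANT)])[...,::-1])
z=Q[...,2];m=((z>.07)&(z<.14)).astype(np.uint8)
n,l,st,c=cv2.connectedComponentsWithStats(m)
for i in range(1,n):
    if st[i,4]>800:
        q=Q[l==i];r=cv2.minAreaRect(q[:,:2].astype(np.float32));print(st[i],np.round(r[0],4),np.round(r[1],4),r[2],np.nanpercentile(q[:,2],[50,80,95]))
E
```

```text
[0.5955085  0.03436189 0.05207621] [-179.96896899    0.41388946 -177.5983778 ] [ 1.1921773  -1.0418107  -4.31024414]
[    0   137   640   343 93941] [0.5635 0.0326] [0.0914 0.1253] 2.4377949237823486 [0.09304739 0.11966823 0.12838415]
```

View pics/c2.png

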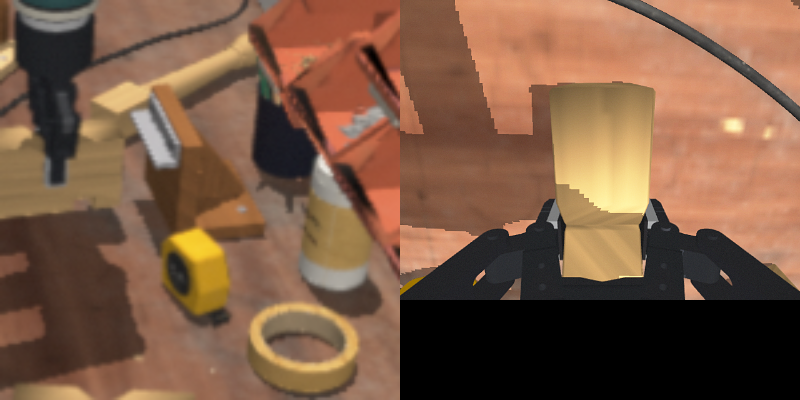

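The low block is held level in front of the gauge. The side crop shows its end at (122,170), with the ledge at (155,130) just ahead. Lowering it and easing it in.

Emit:
servo_tool:
  plan:
    - [0,0,-0.008,0,0,0,1]
    - [0,0,-0.0145,0,0,0,1]
    - [0.01,0.0004,-0.0145,0,0,0,1]
    - [0.018,0.0007,-0.0145,0,0,0,1]
    - [0.02,0.0008,-0.0145,0,0,0,1]

```text
time: 4.5
eef_pos: [0.6162, 0.0326, 0.0375]
tool_rot: [-180.0, 0.3, -177.8]
wrist_force: [1.3, 0.2, -3.1]
gripper_width: 0.0392
gripper_force: 52.7
```

Emit:
servo_tool:
  plan:
    - [0.004,0.0002,0,0,0,0,1]
    - [0.007,0.0003,0,0,0,0,1]
    - [0.01,0.0004,0,0,0,0,1]
    - [0.013,0.0005,0,0,0,0,1]
    - [0.016,0.0006,0,0,0,0,1]

```text
time: 4.92
eef_pos: [0.6284, 0.0338, 0.0358]
tool_rot: [-180.0, -0.0, -177.8]
wrist_force: [-0.4, -0.5, -3.1]
gripper_width: 0.0394
gripper_force: 52.7
```

Emit:
servo_tool:
  plan:
    - [0.002,0.0001,0,0,0,0,1]
    - [0.004,0.0002,0,0,0,0,1]
    - [0.005,0.0002,0,0,0,0,1]
    - [0.006,0.0002,0,0,0,0,1]
    - [0.006,0.0002,0,0,0,0,1]

```text
time: 5.33
eef_pos: [0.6344, 0.0339, 0.0357]
tool_rot: [-180.0, 0.0, -177.8]
wrist_force: [0.0, 0.6, -3.8]
gripper_width: 0.0392
gripper_force: 52.7
```

Emit:
servo_tool:
  plan:
    - [0.001,0.0001,0,0,0,0,1]
    - [0.002,0.0001,0,0,0,0,1]
    - [0.003,0.0001,0,0,0,0,1]
    - [0.003,0.0001,0,0,0,0,1]

```text
time: 5.67
eef_pos: [0.6375, 0.034, 0.0358]
tool_rot: [-180.0, 0.0, -177.8]
wrist_force: [-0.4, 0.1, -4.0]
gripper_width: 0.0389
gripper_force: 52.7
```

Emit:
servo_tool:
  plan:
    - [0.001,0,0,0,0,0,1]
    - [0.002,0,0,0,0,0,1]
    - [0.003,0,0,0,0,0,1]
    - [0.003,0,0,0,0,0,1]

```text
time: 6.0
eef_pos: [0.64, 0.034, 0.0357]
tool_rot: [-180.0, -0.0, -177.8]
wrist_force: [-1.0, 0.2, -3.9]
gripper_width: 0.0391
gripper_force: 52.8
```

The block passed fully under the ledge and met the face at about 1 N, so it is the low one. Its place is beside the headboard, in station_a. Backing out and carrying it there.

Emit:
servo_tool:
  plan:
    - [-0.02,-0.001,0.001,0,0,0,1]
    - [-0.05,-0.002,0.002,0,0,0,1]
    - [-0.06,-0.002,0.04,0,0,0,1]
    - [-0.07,0.01,0.08,0,0,-5,1]
    - [-0.08,0.04,0.105,0,0,-11,1]

```text
time: 6.42
eef_pos: [0.5609, 0.0716, 0.1432]
tool_rot: [-179.9, 0.2, 170.8]
wrist_force: [2.0, 0.6, -2.4]
gripper_width: 0.0395
gripper_force: 53.0
```

Emit:
servo_tool:
  plan:
    - [-0.01,0.04,0,0,0,-7,1]
    - [-0.02,0.08,0,0,0,-14,1]
    - [-0.03,0.12,0,0,0,-21,1]
    - [-0.04,0.16,0,0,0,-28,1]
    - [-0.045,0.2,0,0,0,-32,1]

```text
time: 6.83
eef_pos: [0.5154, 0.2655, 0.141]
tool_rot: [-180.0, 0.0, 138.9]
wrist_force: [0.2, -0.7, -2.9]
gripper_width: 0.0393
gripper_force: 52.9
```

Emit:
servo_tool:
  plan:
    - [-0.005,0.04,0,0,0,0,1]
    - [-0.01,0.085,0,0,0,0,1]
    - [-0.01,0.085,0,0,0,0,1]
    - [-0.01,0.085,0,0,0,0,1]
    - [-0.01,0.085,0,0,0,0,1]

```text
time: 7.25
eef_pos: [0.5063, 0.3494, 0.1405]
tool_rot: [-179.9, 0.0, 139.3]
wrist_force: [0.2, -0.7, -3.8]
gripper_width: 0.0395
gripper_force: 52.9
```

```bash
python3 - <<'E'
from h import *
s=sense();print(s['eef_pos'],s['tool_rot'],s['wrist_force'])
f2=optics.grab_frame('wrist');save(f2,'w3.png');Q=cloud(f2);np.save('w3.npy',Q)
cv2.imwrite('pics/c3.png',f2['image'][...,::-1])
E
```

```text
[0.50630814 0.34944204 0.14052843] [-1.79945181e+02  1.72360718e-02  1.39314814e+02] [ 0.15814716 -0.73314705 -3.76580018]
```

View pics/c3.png

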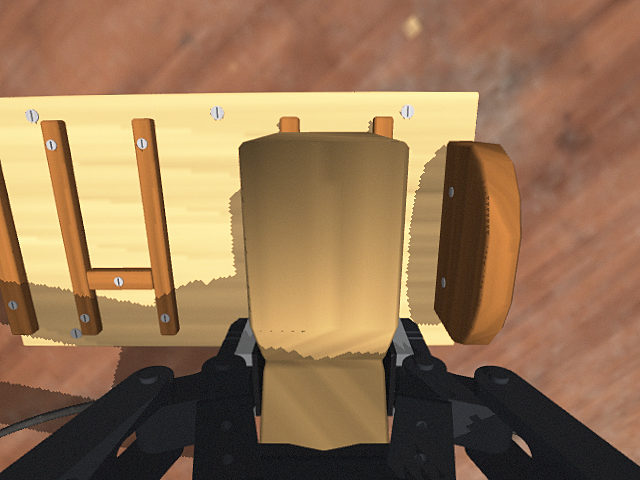

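The wrist view shows the block held above station_a. The headboard is on the right at (480,240), and station_b's cheeks and key are at (110,230). Key side is down in the image, the same side as the block's notch. I'll measure the offsets from this frame.

```bash
python3 - <<'E'
from h import *
Q=np.load('w3.npy');z=Q[...,2]
def show(m,n,mn=500):
    k,l,st,c=cv2.connectedComponentsWithStats(m.astype(np.uint8))
    for i in range(1,k):
        if st[i,4]>mn:
            q=Q[l==i];r=cv2.minAreaRect(q[:,:2].astype(np.float32));print(n,st[i],np.round(r[0],4),np.round(r[1],4),round(r[2],2),np.round(np.median(q[:,2]),4))
print('board z',np.median(z[(z>.008)&(z<.019)]),'table',np.median(z[(z>-.01)&(z<.006)]))
show((z>.0205)&(z<.032),'cheek',150)
m=np.zeros(z.shape,bool);m[90:365,200:430]=True
show(m&(z>.16)&(z<.2),'block')
mm=m.copy();mm[300:]=False
show(mm&(z>.175)&(z<.2),'blockrear')
show((z>.04)&(z<.1)&(np.arange(640)[None]>435)&(np.arange(480)[:,None]<350),'head')
# board rear edge line
u=np.arange(640);e=[]
for c in range(20,230,3):
    col=z[:,c];v=np.where((col>.011)&(col<.019))[0]
    if len(v): e.append(Q[v[0],c,:2])
e=np.array(e);vx,vy,x0,y0=cv2.fitLine(e.astype(np.float32),cv2.DIST_HUBER,0,.01,.01).ravel();print('rear edge dir',np.degrees(np.arctan2(vy,vx)),x0,y0)
E
```

```text
board z 0.01480771457236768 table -0.00020238246222462064
cheek [279 116  20  16 295] [0.4342 0.3824] [0.0119 0.0089] 49.25 0.0246
cheek [373 116  21  22 386] [0.4733 0.4254] [0.0122 0.0124] 47.67 0.0246
cheek [  40  118  139  218 9681] [0.4101 0.2447] [0.0714 0.1502] 49.72 0.0246
cheek [435 141  22 177 921] [0.5528 0.4133] [0.0022 0.1197] 49.21 0.0263
cheek [   0  181   36  154 2456] [0.3732 0.1727] [0.0185 0.1119] 47.62 0.0244
block [  203   137   227   228 37957] [0.4788 0.3725] [0.0669 0.0731] 49.79 0.187
blockrear [  238   139   171   161 26003] [0.4666 0.3831] [0.0404 0.0403] 49.39 0.1872
head [  443   142    79   203 12669] [0.5586 0.42  ] [0.0198 0.1201] 49.74 0.0832
rear edge dir 49.70568 0.3517924 0.3147403
```

Emit:
servo_tool:
  plan:
    - [0.0024,0.0083,0,0,0,0,1]
    - [0.0024,0.0083,-0.03,0,0,0,1]
    - [0.0024,0.0083,-0.06,0,0,0,1]
    - [0.0024,0.0083,-0.075,0,0,0,1]
    - [0.0024,0.0083,-0.075,0,0,0,1]

```text
time: 7.72
eef_pos: [0.507, 0.3553, 0.0621]
tool_rot: [-179.6, -0.1, 139.1]
wrist_force: [-0.7, -0.7, -4.1]
gripper_width: 0.0395
gripper_force: 52.7
```

Emit:
servo_tool:
  plan:
    - [0,0,-0.004,0,0,0,1]
    - [0,0,-0.008,0,0,0,1]
    - [0,0,-0.012,0,0,0,1]
    - [0,0,-0.0165,0,0,0,1]
    - [0,0,-0.0165,0,0,0,1]

```text
time: 8.13
eef_pos: [0.5093, 0.3578, 0.0493]
tool_rot: [180.0, 0.0, 139.2]
wrist_force: [-0.6, -0.2, -3.2]
gripper_width: 0.0395
gripper_force: 53.0
```

Emit:
servo_tool:
  plan:
    - [0,0,-0.001,0,0,0,1]
    - [0,0,-0.002,0,0,0,1]
    - [0,0,-0.002,0,0,0,1]

```text
time: 8.38
eef_pos: [0.5092, 0.3581, 0.0487]
tool_rot: [180.0, 0.0, 139.2]
wrist_force: [-4.3, -0.5, 6.5]
gripper_width: 0.0392
gripper_force: 54.2
```

Emit:
servo_tool:
  plan:
    - [0,0,0,0,0,0,0.4]
    - [0,0,0,0,0,0,0.25]
    - [0,0,0,0,0,0,0.15]
    - [0,0,0,0,0,0,0.15]
    - [0,0,0,0,0,0,0.15]

```text
time: 8.8
eef_pos: [0.5093, 0.3578, 0.0473]
tool_rot: [180.0, 0.0, 139.2]
wrist_force: [0.0, -0.1, -0.8]
gripper_width: 0.0728
gripper_force: 0.0
```

Emit:
servo_tool:
  plan:
    - [0,0,0.03,0,0,0,0.15]
    - [0,0,0.07,0,0,0,0.15]
    - [0,0,0.11,0,0,0,0.1]
    - [0,0,0.15,0,0,0,0]
    - [0,0,0.18,0,0,0,0]

```text
time: 9.22
eef_pos: [0.5099, 0.3582, 0.2308]
tool_rot: [179.8, 0.1, 139.2]
wrist_force: [1.6, -0.5, 0.1]
gripper_width: 0.0857
gripper_force: 0.0
```

```bash
python3 - <<'E'
from h import *
s=sense();print(s['eef_pos'],s['tool_rot'],s['gripper_width'])
f=optics.grab_frame('wrist');save(f,'w4.png');Q=cloud(f);z=Q[...,2]
m=((z>.0805)&(z<.105)).astype(np.uint8);k,l,st,c=cv2.connectedComponentsWithStats(m);C=[]
for i in range(1,k):
    if st[i,4]>500:
        q=Q[l==i];r=cv2.minAreaRect(q[:,:2].astype(np.float32));print(st[i],np.round(r[0],4),np.round(r[1],4),round(r[2],2),np.percentile(q[:,2],[50,95]))
q=Q[((z>.07)&(z<.105))&(np.hypot(Q[...,0]-.507,Q[...,1]-.359)<.08)]
# local frame extents
a=np.radians(-40.3);ex=np.array([np.cos(a),np.sin(a)]);ey=np.array([-ex[1],ex[0]]);d=q[:,:2]-[.5071,.3591]
y=d@ey;d=d[abs(y)<.03]
print('x ext',np.percentile(d@ex,[.2,99.8]),'y ext',np.percentile(d@ey,[.2,99.8]))
E
```

```text
[0.50990668 0.35824235 0.23081804] [1.79831794e+02 6.31007334e-02 1.39227234e+02] 0.085664799647228
[ 293  128   60   94 5336] [0.479  0.3836] [0.0401 0.0664] 49.17 [0.09456162 0.09590274]
[ 414  161   34  125 3391] [0.5588 0.4196] [0.0189 0.0953] 49.51 [0.09223021 0.09546583]
[ 295  230   55   90 4669] [0.5346 0.3356] [0.04  0.067] 49.19 [0.09435823 0.09568834]
x ext [-0.07049842  0.06918018] y ext [-0.01999409  0.02039188]
```

Station_a is done: the block's centre is within 1 mm and its top is at 95 mm, so it is fully down. Now the tall block.

Emit:
servo_tool:
  plan:
    - [0.003,-0.039,0,0,0,2,0]
    - [0.006,-0.078,0,0,0,4,0]
    - [0.009,-0.117,0,0,0,6,0]
    - [0.012,-0.156,0,0,0,8,0]
    - [0.015,-0.195,0,0,0,10,0]

```text
time: 9.68
eef_pos: [0.5238, 0.1612, 0.227]
tool_rot: [-180.0, 0.0, 149.4]
wrist_force: [-0.1, -1.0, -0.6]
gripper_width: 0.0853
gripper_force: 0.0
```

Emit:
servo_tool:
  plan:
    - [0.003,-0.039,0,0,0,2,0]
    - [0.006,-0.078,0,0,0,4,0]
    - [0.009,-0.117,0,0,0,6,0]
    - [0.012,-0.156,0,0,0,8,0]
    - [0.015,-0.195,0,0,0,10,0]

```text
time: 10.1
eef_pos: [0.5388, -0.0341, 0.2271]
tool_rot: [-180.0, -0.0, 159.3]
wrist_force: [-0.0, -0.6, 0.4]
gripper_width: 0.0853
gripper_force: 0.0
```

Emit:
servo_tool:
  plan:
    - [0.003,-0.039,0,0,0,2,0]
    - [0.006,-0.078,0,0,0,4,0]
    - [0.009,-0.117,0,0,0,6,0]
    - [0.012,-0.156,0,0,0,8,0]
    - [0.015,-0.195,0,0,0,8.3,0]

```text
time: 10.52
eef_pos: [0.5538, -0.2292, 0.2269]
tool_rot: [180.0, -0.0, 167.6]
wrist_force: [1.7, 0.1, -0.2]
gripper_width: 0.0857
gripper_force: 0.0
```

Emit:
servo_tool:
  plan:
    - [0.005,-0.039,0,0,0,0,0]
    - [0.009,-0.078,0,0,0,0,0]
    - [0.0135,-0.114,0,0,0,0,0]
    - [0.0135,-0.114,0,0,0,0,0]
    - [0.0135,-0.114,0,0,0,0,0]

```text
time: 10.93
eef_pos: [0.5673, -0.3434, 0.2264]
tool_rot: [180.0, -0.0, 167.4]
wrist_force: [-0.4, 0.6, -0.7]
gripper_width: 0.0853
gripper_force: 0.0
```

```bash
python3 - <<'E'
from h import *
f=optics.grab_frame('wrist');save(f,'w5.png');P=cloud(f);s=sense();print(s['eef_pos'],s['tool_rot'])
z=P[...,2];m=((z>.068)&(z<.1)).astype(np.uint8)
n,l,st,c=cv2.connectedComponentsWithStats(m)
for i in range(1,n):
    if st[i,4]>1000:
        q=P[l==i];r=cv2.minAreaRect(q[:,:2].astype(np.float32));print(st[i],np.round(r[0],4),np.round(r[1],4),r[2],np.nanpercentile(q[:,2],[80,95]))
E
```

```text
[ 0.56710646 -0.34154386  0.22636211] [ 1.79947853e+02 -6.98365246e-02  1.67432350e+02]
[ 296  134   59   94 5257] [ 0.5336 -0.3348] [0.04   0.0687] 77.54322052001953 [0.08627405 0.08687416]
[ 299  231   54   92 4779] [ 0.6038 -0.3503] [0.0401 0.0694] 77.51961517333984 [0.08609715 0.08670788]
[   9  274  113   91 2718] [ 0.5858 -0.5439] [0.0832 0.0397] 28.340051651000977 [0.09457744 0.09852711]
```

View pics/w5.png

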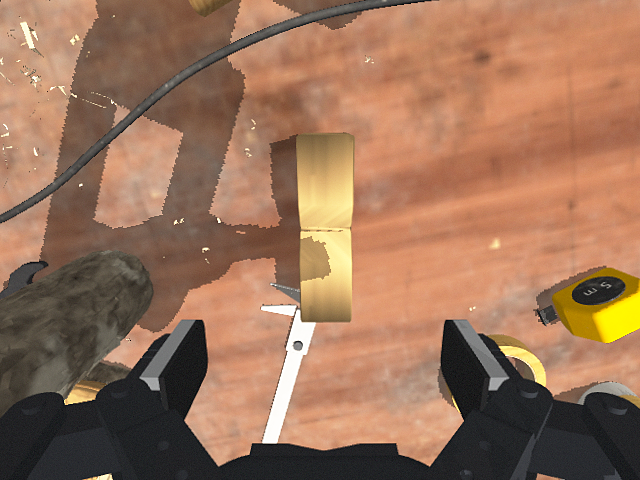

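The wrist view shows the tall block centred at about (327,228) under the gripper. The log at (90,310) and the tape at (600,295) are well clear. Gripping it.

Emit:
servo_tool:
  plan:
    - [0.001,0.0005,-0.04,0,0,0,0]
    - [0.001,0.0005,-0.08,0,0,0,0]
    - [0.001,0.0005,-0.12,0,0,0,0]
    - [0.001,0.0005,-0.16,0,0,0,0]
    - [0.001,0.0005,-0.197,0,0,0,0]

```text
time: 11.4
eef_pos: [0.5681, -0.3383, 0.0285]
tool_rot: [180.0, -0.0, 167.6]
wrist_force: [0.3, -0.4, 0.4]
gripper_width: 0.0853
gripper_force: 0.0
```

Emit:
servo_tool:
  plan:
    - [0,0,0,0,0,0,0.3]
    - [0,0,0,0,0,0,0.6]
    - [0,0,0,0,0,0,1]
    - [0,0,0,0,0,0,1]
    - [0,0,0,0,0,0,1]

```text
time: 11.82
eef_pos: [0.5707, -0.3419, 0.0336]
tool_rot: [-179.9, 0.3, 167.5]
wrist_force: [0.2, 0.5, 5.1]
gripper_width: 0.0391
gripper_force: 51.5
```

Emit:
servo_tool:
  plan:
    - [0,0,0,0,0,0,1]
    - [0,0,0.03,0,0,0,1]
    - [0,0,0.07,0,0,0,1]
    - [0,0,0.11,0,0,0,1]
    - [0,0,0.12,0,0,0,1]

```text
time: 12.23
eef_pos: [0.5719, -0.3431, 0.1583]
tool_rot: [-179.7, 0.6, 167.5]
wrist_force: [1.7, -1.6, -2.6]
gripper_width: 0.0394
gripper_force: 52.2
```

Emit:
servo_tool:
  plan:
    - [-0.0106,0.039,0,0,0,-2,1]
    - [-0.0212,0.078,0,0,0,-4,1]
    - [-0.0318,0.117,0,0,0,-6,1]
    - [-0.0424,0.156,0,0,0,-8,1]
    - [-0.053,0.195,0,0,0,-10,1]

```text
time: 12.65
eef_pos: [0.5145, -0.1441, 0.1506]
tool_rot: [180.0, 0.0, 157.4]
wrist_force: [0.7, 0.4, -1.2]
gripper_width: 0.0393
gripper_force: 52.1
```

Emit:
servo_tool:
  plan:
    - [-0.0106,0.039,0,0,0,-2,1]
    - [-0.0212,0.078,0,0,0,-4,1]
    - [-0.0318,0.117,0,0,0,-6,1]
    - [-0.0424,0.156,0,0,0,-8,1]
    - [-0.053,0.195,0,0,0,-10,1]

```text
time: 13.07
eef_pos: [0.4616, 0.0509, 0.1507]
tool_rot: [180.0, 0.0, 147.4]
wrist_force: [0.5, 0.1, -4.1]
gripper_width: 0.04
gripper_force: 52.1
```

Emit:
servo_tool:
  plan:
    - [-0.0106,0.039,0,0,0,-2,1]
    - [-0.0212,0.078,0,0,0,-4,1]
    - [-0.0318,0.117,0,0,0,-6,1]
    - [-0.0424,0.156,0,0,0,-7.8,1]
    - [-0.053,0.194,0,0,0,-7.8,1]

```text
time: 13.48
eef_pos: [0.4086, 0.2451, 0.1508]
tool_rot: [179.9, 0.0, 139.6]
wrist_force: [0.7, -0.4, -3.0]
gripper_width: 0.0395
gripper_force: 52.1
```

Emit:
servo_tool:
  plan:
    - [0,0,-0.01,0,0,0,1]
    - [0,0,-0.01,0,0,0,1]
    - [0,0,-0.01,0,0,0,1]
    - [0,0,-0.01,0,0,0,1]

```text
time: 13.82
eef_pos: [0.4097, 0.2424, 0.1405]
tool_rot: [-180.0, 0.0, 139.7]
wrist_force: [-0.6, 0.7, -3.4]
gripper_width: 0.0396
gripper_force: 52.3
```

```bash
python3 - <<'E'
from h import *
s=sense();print(s['eef_pos'],s['tool_rot'],s['wrist_force'])
f=optics.grab_frame('wrist');save(f,'w6.png');Q=cloud(f);np.save('w6.npy',Q);z=Q[...,2]
a=np.radians(-40.3);ex=np.array([np.cos(a),np.sin(a)]);ey=np.array([-ex[1],ex[0]])
def show(m,n,mn=300):
    k,l,st,c=cv2.connectedComponentsWithStats(m.astype(np.uint8))
    for i in range(1,k):
        if st[i,4]>mn:
            q=Q[l==i];r=cv2.minAreaRect(q[:,:2].astype(np.float32));d=q[:,:2]-[.4101,.2447]
            print(n,st[i],np.round(r[0],4),np.round(r[1],4),round(r[2],2),np.round(np.median(q[:,2]),4),'local x',np.round(np.percentile(d@ex,[.3,99.7]),4),'y',np.round(np.percentile(d@ey,[.3,99.7]),4))
m=np.zeros(z.shape,bool);m[90:300,200:430]=True
show(m&(z>.17)&(z<.22),'blockrear')
show((z>.0205)&(z<.032),'cheek',150)
E
```

```text
[0.40966101 0.24239491 0.14050226] [-1.79971695e+02  1.39190822e-02  1.39682177e+02] [-0.61792059  0.72374243 -3.44650074]
blockrear [  233   141   182   159 27217] [0.369  0.2764] [0.0405 0.0371] 49.68 0.193 local x [-0.0704 -0.034 ] y [-0.0222  0.0175]
cheek [ 186  125   42  215 5178] [0.3583 0.184 ] [0.0168 0.1483] 49.73 0.0247 local x [-0.0744  0.0729] y [-0.0879 -0.0717]
cheek [271 124  20  13 206] [0.3369 0.2685] [0.0118 0.0072] 49.56 0.0245 local x [-0.0748 -0.068 ] y [-0.035  -0.0233]
cheek [364 124  20  15 231] [0.3748 0.3122] [0.0118 0.0084] 49.81 0.0245 local x [-0.0748 -0.0668] y [0.0228 0.0345]
cheek [ 483  125   80  215 5981] [0.4892 0.3379] [0.0337 0.1491] 42.72 0.0247 local x [-0.0741  0.0731] y [0.1141 0.1345]
cheek [600 126  23   9 171] [0.4705 0.4277] [0.0135 0.0048] 50.33 0.0244 local x [-0.0748 -0.07  ] y [0.172  0.1853]
```

View pics/w6.png

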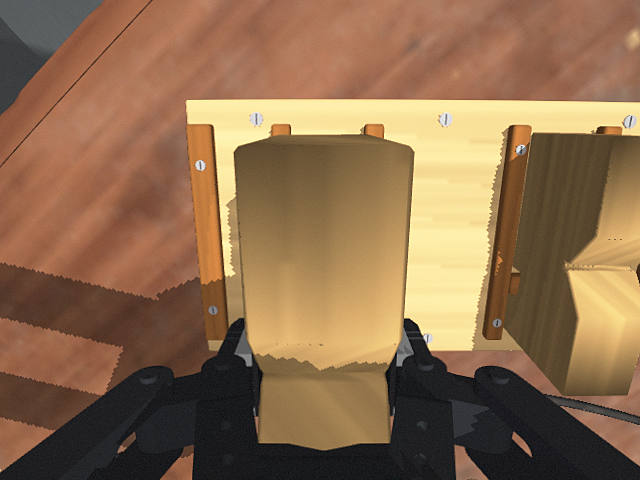

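The wrist view shows the tall block above station_b. The cheek ends at (280,130) and (373,130) straddle it, with the block about 2 mm off in bed -y. Correcting and lowering.

Emit:
servo_tool:
  plan:
    - [0.0015,0.0018,0,0,0,0,1]
    - [0.0015,0.0018,-0.03,0,0,0,1]
    - [0.0015,0.0018,-0.06,0,0,0,1]
    - [0.0015,0.0018,-0.075,0,0,0,1]
    - [0.0015,0.0018,-0.075,0,0,0,1]

```text
time: 14.28
eef_pos: [0.4094, 0.2433, 0.0628]
tool_rot: [-179.7, -0.1, 139.6]
wrist_force: [-0.1, -0.2, -3.2]
gripper_width: 0.0394
gripper_force: 52.1
```

Emit:
servo_tool:
  plan:
    - [0,0,-0.004,0,0,0,1]
    - [0,0,-0.008,0,0,0,1]
    - [0,0,-0.012,0,0,0,1]
    - [0,0,-0.0165,0,0,0,1]
    - [0,0,-0.018,0,0,0,1]

```text
time: 14.7
eef_pos: [0.412, 0.2454, 0.0484]
tool_rot: [179.9, 0.1, 139.7]
wrist_force: [-6.7, -2.3, 32.3]
gripper_width: 0.0393
gripper_force: 56.4
```

Emit:
servo_tool:
  plan:
    - [0,0,0,0,0,0,1]
    - [0,0,-0.0005,0,0,0,1]

```text
time: 14.87
eef_pos: [0.412, 0.2454, 0.0484]
tool_rot: [179.9, 0.1, 139.7]
wrist_force: [-4.7, -2.1, 22.8]
gripper_width: 0.0397
gripper_force: 55.1
```

Seated with firm contact at the expected height. Releasing and retreating.

Emit:
servo_tool:
  plan:
    - [0,0,0.0005,0,0,0,0.4]
    - [0,0,0.0005,0,0,0,0.25]
    - [0,0,0.0005,0,0,0,0.15]
    - [0,0,0.0005,0,0,0,0.15]
    - [0,0,0.0005,0,0,0,0.15]

```text
time: 15.28
eef_pos: [0.4112, 0.2452, 0.0473]
tool_rot: [180.0, 0.0, 139.7]
wrist_force: [-0.5, 0.7, 0.1]
gripper_width: 0.0727
gripper_force: 0.0
```

Emit:
servo_tool:
  plan:
    - [0,0,0.03,0,0,0,0.15]
    - [0,0,0.07,0,0,0,0.15]
    - [0,0,0.11,0,0,0,0.1]
    - [0,0,0.15,0,0,0,0]
    - [0,0,0.18,0,0,0,0]

```text
time: 15.7
eef_pos: [0.4117, 0.2454, 0.2305]
tool_rot: [179.9, 0.1, 139.7]
wrist_force: [0.6, 0.1, -0.8]
gripper_width: 0.0856
gripper_force: 0.0
```

Emit:
servo_tool:
  plan:
    - [0,0,0,0,0,0,0]
    - [0,0,0,0,0,0,0]
    - [0,0,0,0,0,0,0]

```text
time: 15.95
eef_pos: [0.4105, 0.2449, 0.2267]
tool_rot: [-180.0, -0.0, 139.7]
wrist_force: [-0.6, 0.5, -0.6]
gripper_width: 0.0854
gripper_force: 0.0
```

```bash
python3 - <<'E'
from h import *
s=sense();print(s['eef_pos'],s['gripper_width'])
f=optics.grab_frame('wrist');Q=cloud(f);z=Q[...,2]
a=np.radians(-40.3);ex=np.array([np.cos(a),np.sin(a)]);ey=np.array([-ex[1],ex[0]])
for n,c in(('b',(.4101,.2447)),('a',(.5071,.3591))):
    q=Q[(z>.068)&(z<.11)];d=q[:,:2]-c;k=(abs(d@ey)<.03)&(abs(d@ex)<.085);q=q[k];d=d[k]
    r=cv2.minAreaRect(d.astype(np.float32))
    print(n,np.round(np.percentile(d@ex,[.2,99.8]),4),np.round(np.percentile(d@ey,[.2,99.8]),4),r[1],r[2],[np.round(np.percentile(q[s_,2],80),4) for s_ in((d@ex)<-.03,(d@ex)>.03)if s_.any()])
P=cloud(optics.grab_frame('top'))
for n,(u0,u1,v0,v1,z0,z1) in {'tape':(340,375,170,195,.03,.1),'mallet':(375,420,290,345,.03,.1)}.items():
    q=P[v0:v1,u0:u1].reshape(-1,3);q=q[(q[:,2]>z0)&(q[:,2]<z1)];print(n,cv2.minAreaRect(q[:,:2].astype(np.float32))[0])
E
```

```text
[0.41053984 0.24486246 0.22666045] 0.08540377448948806
b [-0.0708  0.0687] [-0.0187  0.0212] (0.0401337705552578, 0.1401159167289734) 49.72728729248047 [np.float64(0.1014), np.float64(0.1013)]
a [-0.0705  0.0689] [-0.0209  0.0203] (0.04213159531354904, 0.140466570854187) 49.34990310668945 [np.float64(0.0953), np.float64(0.0951)]
tape (0.7052838802337646, -0.1067274957895279)
mallet (0.3314678966999054, -0.22070185840129852)
```

Both blocks are flat and centred (tops at 101 and 95 mm), and the mallet and tape haven't moved. Handing in.

```bash
python3 -c "
from station import ticket
print(ticket.job_done())"
```

```text
the job is handed in; nothing more can be done
None
```

I handed the job in (no verdict came back): the low block passed under the gauge ledge and is seated beside the headboard, the tall one is seated in the other station, both flat and within about 2 mm of centre and let go, and the mallet and tape measure are where they were.

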